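# Load and lock the gas cartridge of a table stove

### The arm

A 6-joint arm with a two-finger parallel gripper is mounted at the origin on a cart in front of the work surface, level with it; the furniture and walls round the work are solid. World frame = base frame: x ahead of the robot, y to its left, z up, the work surface at z = 0. Lengths are in mm, angles in rad, forces in N, time in s.
With the tool pointing down it reaches from about 350 to 875 mm from the base axis. Payload 4.2 kg.
Tool frame: the origin (TCP) lies midway between the tips of the shut fingers; the grasp point (between the pads) lies 19 mm behind it; z points along the fingers, y is the line along which they close (so a half turn about z gives the same grasp; the last joint's range is limited). The gripper opens to 85 mm and grips with 20 to 120 N. Pads are 22 mm wide; open, the fingers measure 114 mm over their backs; the gripper's body (76 mm by 85 mm) begins 54 mm behind the grasp point. The pads swing forward as they close: fully open they stand 13 mm farther back than shut.
Start: joints at [-0.862, 0.385, 0.008, 0, -1.194, -0.259], TCP at [271.752, -562.805, 203.712] pointing down, gripper open.
Joint ranges: [-3.14, 3.14], [-1.21, 2.06], [-1.07, 1.41], [-3.16, 2.05], [-2.99, -0.16], [-3.1, 3.1]. Speed limits (rad/s): [2.79, 2.79, 3.14, 3.14, 3.14, 3.14].

### API

Orientations are given as a unit quaternion [x, y, z, w].
In Python, from bench import read_state, get_image, job_done gives the robot as it stands.
- The arm moves only by the shell command python3 -m jog 'ROWS'. ROWS is JSON, a list of rows, each a list of 3 entries, a list of its own where there are three numbers: the shift along the world's x, y, z scaled (see below), then the turn, a rotation vector about the world's x, y, z scaled (see below), then the gripper's target within -1 to 1 (shut at 1, half-way at 0, fully open at -1). In form: [[[x, y, z], [wx, wy, wz], claw], ...]. A call has 1 to 20 rows; each row is the pose to reach, as a shift and turn from the pose commanded when the call began; what a row does not reach only later rows make up. The controller multiplies each number of a shift by 10 cm and each number of a turn by 120 degrees. A row lasts 1/10 s, in which the tool goes at most 50 mm and 8.59 degrees, less where a joint would pass 70% of its speed; a pose out of reach is approached as far as the arm can. A call with a number of a shift or a turn outside -1 to 1 is refused whole. A call with a gripper value outside its range is refused whole. The fingers move at their own pace and stop on an object; the grip force is fixed at half the most. Time passes only in rows, so rows that repeat a pose let the fingers close. It gives the time, the measured TCP pose, the force, the opening and the grip force at its end, in the units of the state.
- read_state(): the state, without advancing time (a new reading comes with each control period).
- get_image(name): name is "side" or "top"; returns a dict with "frame" (420x560x3 uint8, red, green, blue), "range_z" (420x560 float32, mm along the optical axis (not along the pixel's ray), 0 where there is no reading), "fx", "fy", "cx", "cy" (pixels), "distortion" ([k1, k2, p1, p2, k3] as OpenCV has them; the pictures are not rectified), "R" (3x3) and "t" (3): a world point X has camera coordinates R X + t. Camera axes: x right, y down, z forward; pixel columns grow to the right and rows downward; lengths in mm; the calibration is good to about 2 mm. A picture is of the moment at which its call begins.
- job_done(): hands the job in; it is judged then, once.
The state is a dict: "clock": time; "joints": joint angles; "joint_vel": joint speeds; "joint_efforts": joint torques, N m; "position": TCP position; "ee_rot": TCP orientation; "contact_force": force on the tool from outside, world axes, zero at the start; "wrist_torque": the same for the moment, N m; "gripper_width": finger opening in mm; "grasp_force": force on a finger pad.
Only numpy, scipy, OpenCV 4.12 (cv2) and the standard library are available. Lean on these libraries where they do the work, as an engineer would, in place of code of your own. Each camera call takes 0.05 s, during which the arm holds its last target. There are 200 camera calls.

### The job

Get the table stove ready to light: lay the loose gas cartridge gently in the open bay, collar end towards the regulator with the black gas knob, and let go of it. Then push the knob of the locking lever, at the other end of the bay, so that the lever swings round its pin and drives the cartridge home, until the strap of the lever rests against its stop lug. The lever turns stiffly and gets heavier towards the end, so press firmly enough to bring it right up to the lug, but do not force it against the lug, and leave the things round the stove where they are.

Things in the scene. Friction and masses are not known exactly. Their poses are not given: they have to be found in the camera images.
- gas_can: gas cartridge: plain grey steel cylinder, 67 mm in diameter and 185 mm long, 0.2 to 0.4 kg, lying on its side; origin on its axis at mid-length; its own x axis runs along the cylinder towards the narrow collar end (collar 34 mm in diameter, nozzle 28 mm). Can be grasped across the diameter from above.
- collar (a point): centre of the nozzle's end face of the cartridge, 92.5 mm from the cartridge's origin along its x axis
- stove: low white table stove, fixed, 220 mm (its x, front to back) by 290 mm (its y); origin under its centre on the worktop, x away from its front, z up. Along the front lies the open bay, behind it the burner deck, 42 mm high, pan supports 100 mm. At the bay's +y end the regulator housing (82 mm high, black gas knob), at its -y end the lever housing (82 mm high) with a round pusher plate
- bay (a point): where the cartridge's origin belongs in the bay, axis along the stove's y, collar to +y; 59.5 mm above the worktop, axes as the stove's. Two cradles, 30 mm long, lie 60 mm either side along y; their cheeks, 35 mm either side of the axis, rise to 52 mm; between them the sides are open for fingers. Play: at least 4 mm lengthwise either way, 2 mm sideways
- lever_pin (a point): axis of the upright pin of the locking lever on top of the lever housing, at the strap's mid-height, 89 mm above the worktop
- knob (a point): middle of the upright black knob at the free end of the lever: 16 mm in diameter, reaching from 12 mm below to 12 mm above this point, 105 mm from the pin's axis, 103.5 mm above the worktop. Pushed sideways, square to the strap, it turns the lever
- strap_edge (a point): point on the leading edge of the lever's steel strap (14 mm wide, 5 mm thick), 80 mm from the pin, that meets the stop lug
- stop_face (a point): the face of the stop lug, an upright steel stud 10 mm in diameter on the lever housing, its top 96 mm above the worktop; strap_edge lies on this point when the lever is home. The lug sits in a slot and its setting differs by up to 3 degrees either way from stove to stove
- lock_lever (a joint): lever angle, rad, growing clockwise from above; starts at -0.3 to 0.05, pointing to the stove's -y; meets the lug at 1.33 to 1.43, pointing to its -x. Stays where left. Turns stiffly: about 8 N at the knob, square to the strap, rising to 12 to 15 N just before the lug as the cartridge loads the seat; over 25 N strains it. A yielding arm lags behind its path under this load
- seat (a joint): how far the cartridge has pushed the regulator's sprung seat in, in m: 0 free, 0.0085 to 0.011 with the cartridge in place and the lever home
- garlic: white garlic bulb, 50 x 50 x 56 mm; a bystander, origin under its centre
- shallot: small dark red shallot, 32 mm; a bystander, origin under its centre
- lime: green lime, 49 mm; a bystander, origin under its centre

How it is judged (in metres and radians):
On the way:
1. the cartridge lies in the bay, let go, with the lever still open (x of gas_can in the frame of bay between -0.006 and 0.006 m and z of gas_can in the frame of bay between -0.005 and 0.005 m and angle between the x axis of gas_can and the y axis of stove, either way round below 0.08 rad and y of collar in the frame of stove above 0.075 m and contact force between the fingers and gas_can below 0.1 N and value of joint lock_lever below 0.35 rad), for 0.2 s.
At the end, for the whole second after the job is handed in: the strap rests against the stop lug (strap_edge within 1.5 mm of stop_face); the cartridge lies still in the cradles, within 6 mm sideways, 5 mm in height and 0.08 rad of the bay's axis, collar to the regulator, with the sprung seat pushed in over 7 mm (distance between strap_edge and stop_face below 0.0015 m and value of joint seat above 0.007 m and linear speed of gas_can below 0.01 m/s and x of gas_can in the frame of bay between -0.006 and 0.006 m and z of gas_can in the frame of bay between -0.005 and 0.005 m and angle between the x axis of gas_can and the y axis of stove, either way round below 0.08 rad and y of collar in the frame of stove above 0.075 m); the robot touches nothing.
It fails at once if the lever is pushed with more than 25 N (contact force between any of the fingers, the arm and lock_lever above 25 N).
It fails at once if the cartridge is dropped or rammed into the open stove (over 50 N between them before the lever is swung) (contact force between gas_can and stove above 50 N and value of joint lock_lever below 0.35 rad).
It fails at once if a bystander (garlic bulb, shallot or lime) is shifted by more than 30 mm (distance of any of garlic, shallot, lime from where it was at the start of the episode above 0.03 m).
It also fails if it takes over 67 s, if anything falls off the work surface, if the arm or the gripper's body presses on something with over 40 N, if the wrist force passes 120 N, or if a joint passes its speed limit or range.

## Working session

There is one attempt and no reset: what is moved stays moved. The work goes in short steps, Python scripts to look and compute and a shell command to move; the robot and the scene stay as the last step left them, time stands still between calls to the robot, and variables do not carry over. Pictures are saved under pics/ and viewed, at most 12 in all, crops included, and the job is handed in when it is done.

```bash
mkdir -p pics; cat > h.py <<'E'
import numpy as np, cv2
from bench import read_state, get_image
def world(im):
    h,w=im["range_z"].shape
    K=np.array([[im["fx"],0,im["cx"]],[0,im["fy"],im["cy"]],[0,0,1.]])
    u,v=np.meshgrid(np.arange(w),np.arange(h))
    p=cv2.undistortPoints(np.stack([u,v],-1).reshape(-1,1,2).astype(np.float64),K,np.array(im["distortion"])).reshape(h,w,2)
    z=im["range_z"].astype(float)
    c=np.dstack([p[...,0]*z,p[...,1]*z,z])
    X=(c-np.array(im["t"]))@np.array(im["R"])
    X[z==0]=np.nan
    return X
E
python3 - <<'E'
from h import *
import pickle
for n in("top","side"):
    im=get_image(n); pickle.dump(im,open(n+".pkl","wb"))
    cv2.imwrite(f"pics/{n}0.png",im["frame"][...,::-1])
    R=np.array(im["R"]);print(n,-R.T@np.array(im["t"]),R[2])
    X=world(im)
    for v in range(20,420,50): print([None if np.isnan(X[v,u,0]) else tuple(int(a) for a in X[v,u]) for u in range(20,560,75)])
print(read_state())
E
```

```text
top [ 453.59048307  151.46323201 1137.77293492] [ 0.0640308  -0.0139918  -0.99784983]
[(621, 332, 772), (622, 277, 767), (609, 216, 794), (621, 166, 768), (610, 114, 794), (622, 57, 772), (621, 3, 779), (613, -41, 801)]
[(620, 381, 667), (620, 310, 663), (632, 246, 627), (620, 170, 662), (620, 101, 666), (620, 32, 669), (620, -35, 678), (620, -105, 685)]
[(624, 477, 461), (701, 477, 153), (739, 360, 0), (740, 195, 0), (742, 30, 0), (776, -167, -123), (776, -350, -106), (620, -203, 505)]
[(557, 476, 455), (605, 475, 145), (621, 349, 42), (622, 192, 45), (630, 31, 2), (663, -183, -194), (668, -386, -203), (644, -499, -30)]
[(491, 476, 449), (510, 477, 130), (514, 341, 76), (519, 192, 22), (521, 31, 1), (534, -178, -181), (537, -383, -204), (528, -498, -35)]
[(425, 477, 443), (414, 475, 129), (411, 353, 0), (415, 189, 67), (414, 30, 0), (414, -131, 3), (414, -301, -1), (414, -473, 5)]
[(358, 477, 440), (317, 476, 120), (245, 431, -450), (235, 210, -548), (197, -60, -848), (197, -343, -844), (193, -638, -852), (206, -874, -724)]
[(291, 476, 441), (220, 477, 116), (35, 477, -720), (34, 21
[... 1237 characters left out ...]
': array([-8.62422672e-01,  3.85483664e-01,  6.73597113e-03, -4.13063150e-04,
       -1.19399742e+00, -2.58601078e-01]), 'joint_vel': array([ 0.00108858, -0.00159894,  0.00295962,  0.00263541, -0.00153073,
       -0.00037836]), 'joint_efforts': array([ 1.28850370e-04, -3.93320060e+01,  1.88930154e+01,  4.19800311e+00,
       -2.59002336e-03,  1.73082651e-05]), 'position': array([ 271.47682123, -562.31246399,  202.72148552]), 'ee_rot': array([-2.22921143e-01,  9.74835975e-01,  9.51948545e-04, -2.83001135e-04]), 'contact_force': array([-0.22781643,  0.0351686 ,  0.28412021]), 'wrist_torque': array([-0.01656497,  0.02447161,  0.01187975]), 'grasp_force': 0.0, 'gripper_width': 85.28071336621039}
```

View pics/top0.png

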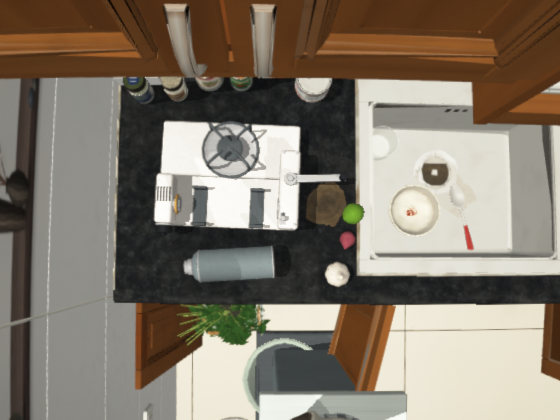

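View pics/side0.png

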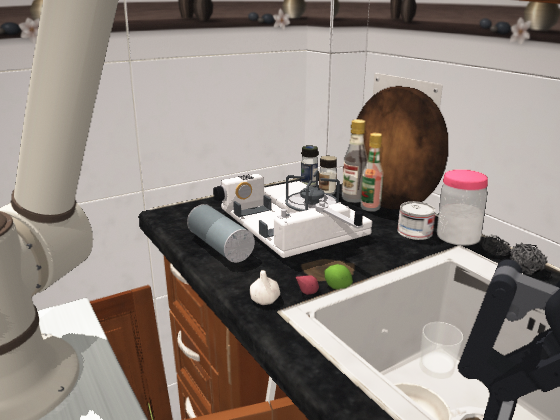

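The top view has x up and y to the left. The stove spans cols 155–300, rows 122–230, with the regulator on the left at (165,195) and the lever pin at (290,178). The knob is near (345,178) and the lug near (283,218). The cartridge is at cols 184–274, row 265, with its collar to the left (+y). The lime (353,213), shallot (347,240) and garlic (337,273) lie to the right.

```bash
python3 - <<'E'
from h import *
import pickle
im=pickle.load(open("top.pkl","rb"));X=world(im);f=im["frame"].astype(int)
v,u=np.mgrid[:420,:560]
def box(a,b,c,d):return (u>=a)&(u<b)&(v>=c)&(v<d)
z=X[...,2]
# cartridge
m=box(178,280,240,290)&(z>25)&(z<75)
P=X[m];print("can n",len(P),"zmax",np.percentile(z[m],[50,99]))
print("can minAreaRect",cv2.minAreaRect(P[:,:2].astype(np.float32)),P.min(0),P.max(0))
# axis: body portion: highest ridge per y bin
b=P[(P[:,2]>50)]
ys=np.arange(b[:,1].min()+10,b[:,1].max()-10,10);c=[]
for y in ys:
    q=P[(abs(P[:,1]-y)<5)]; c.append((y,(q[:,0].min()+q[:,0].max())/2,q[:,0].min(),q[:,0].max(),q[:,2].max()))
print(np.round(c,1))
# stove: white pixels
s=f.min(-1)>150
m=box(150,305,115,235)&(z>30)&(z<110)
print("stove rect",cv2.minAreaRect(X[m][:,:2].astype(np.float32)))
for nm,bx in (("reg",(150,185,165,230)),("lev",(270,304,145,235))):
    m=box(*bx)&(z>77)&(z<87)&s; print(nm,cv2.minAreaRect(X[m][:,:2].astype(np.float32)),X[m].mean(0))
m=box(270,360,160,235)&(z>86.5)
for i in range(160,232,2): print(i,' '.join('%3d'%(z[i,j] if z[i,j]>84 else 0) for j in range(272,354,2)))
g=cv2.resize(im["frame"][110:290,145:365,::-1],None,fx=3.3,fy=3.3,interpolation=cv2.INTER_CUBIC);cv2.imwrite("pics/crop.png",g)
for nm,bx in (("lime",(340,368,200,226)),("shal",(338,358,230,250)),("gar",(322,352,258,290)),("board",(305,345,183,228))):
    m=box(*bx)&(z>8);print(nm,X[m].min(0),X[m].max(0)) if m.any() else None
E
```

```text
can n 2683 zmax [61.64089012 70.03136909]
can minAreaRect ((426.441162109375, 224.64813232421875), (66.9465103149414, 183.86756896972656), 3.999272108078003) [388.73767782 132.47872301  27.12163761] [464.65662153 317.14908733  72.94111141]
[[142.7 432.6 400.5 464.7  70.1]
 [152.7 431.3 397.9 464.6  72.7]
 [162.7 431.5 398.3 464.6  70.5]
 [172.7 430.3 398.2 462.4  69.6]
 [182.7 428.9 395.6 462.3  69.9]
 [192.7 429.  395.8 462.3  69.7]
 [202.7 427.9 395.8 460.   72.9]
 [212.7 427.9 395.9 459.9  71.1]
 [222.7 426.6 393.2 459.9  71. ]
 [232.7 425.7 393.6 457.7  70.2]
 [242.7 425.5 393.4 457.6  71.3]
 [252.7 424.3 391.1 457.6  71.1]
 [262.7 424.4 391.2 457.5  69.3]
 [272.7 423.2 391.1 455.3  70. ]
 [282.7 422.  388.7 455.2  71. ]
 [292.7 424.4 393.6 455.1  67.1]
 [302.7 426.  405.2 446.8  60.6]]
stove rect ((605.5220336914062, 222.31483459472656), (299.7201843261719, 241.587158203125), 89.08600616455078)
reg ((560.5864868164062, 355.0815734863281), (34.726741790771484, 99.8536148071289), 89.47532653808594) [559.47023045 354.80862138  81.71920473]
lev ((579.6771240234375, 104.1339797973632
[... 5801 characters left out ...]
   0   0   0   0
228   0   0   0   0   0   0   0   0   0   0   0   0   0   0   0   0   0   0   0   0   0   0   0   0   0   0   0   0   0   0   0   0   0   0   0   0   0   0   0   0   0
230   0   0   0   0   0   0   0   0   0   0   0   0   0   0   0   0   0   0   0   0   0   0   0   0   0   0   0   0   0   0   0   0   0   0   0   0   0   0   0   0   0
lime [514.37146364 -61.29352866   8.03465549] [563.27835974 -14.257629    45.63463611]
shal [461.52082024 -41.73008997  13.1800353 ] [498.07763041  -9.5453149   36.4835706 ]
gar [380.82869127 -28.98364322   8.44759735] [431.82506734  21.92469407  60.32085828]
board [520.71217091 -18.17706547  16.21572622] [546.69270243 -14.257629    33.06630351]
```

View pics/crop.png

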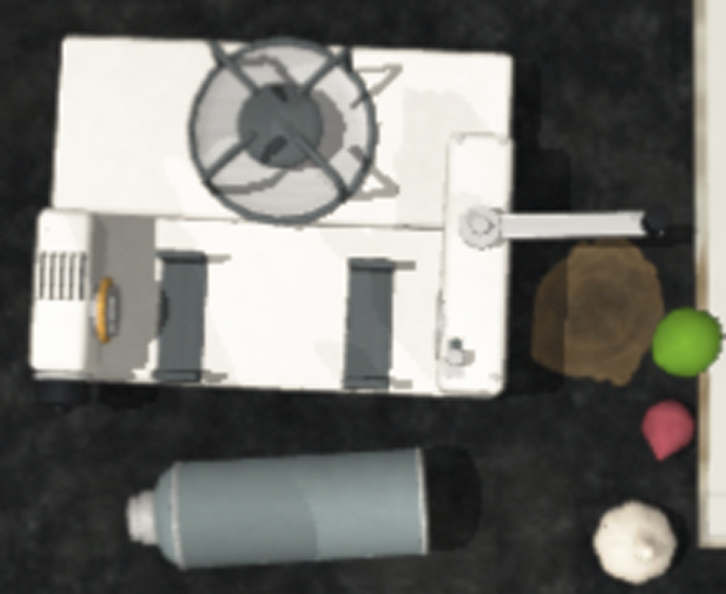

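```bash
python3 - <<'E'
from h import *
import pickle
im=pickle.load(open("top.pkl","rb"));X=world(im);f=im["frame"].astype(int)
v,u=np.mgrid[:420,:560];z=X[...,2]
def box(a,b,c,d):return (u>=a)&(u<b)&(v>=c)&(v<d)
s=f.max(-1)
for nm,bx in (("cr+",(190,211,182,232)),("cr-",(245,271,182,232))):
    m=box(*bx)&(s<125); P=X[m]
    print(nm,len(P),cv2.minAreaRect(P[:,:2].astype(np.float32)),np.percentile(P[:,2],[5,50,95]))
    for lo,hi in((44,56),):
        q=P[(P[:,2]>lo)&(P[:,2]<hi)]; mid=P[:,0].mean()
        for t in (q[q[:,0]<mid],q[q[:,0]>=mid]): print("  cheek",len(t),t.mean(0),t.min(0),t.max(0))
# line deck/bay step: per column position of z crossing 32
pts=[]
for j in range(192,280,2):
    if 1:
        col=z[170:190,j]; k=np.where(col<33)[0]
        if len(k): pts.append(X[170+k[0]-1,j])
pts=np.array(pts);print("step",np.polyfit(pts[:,1],pts[:,0],1),pts[:3],pts[-3:])
# front edge (white->black) and back edge of stove per column
for nm,r0,r1,d,zz in(("back",112,140,1,42),("front",215,238,-1,20)):
    e=[]
    for j in range(185,270,3):
        col=f[r0:r1,j].min(-1)>130
        k=np.where(col)[0]
        if len(k): e.append(X[r0+(k[0] if d>0 else k[-1]),j])
    e=np.array(e);print(nm,np.polyfit(e[:,1],e[:,0],1),np.median(e,0))
# housing tops long edges: rows -> y limits
for nm,a,b,r0,r1 in(("reg",150,186,178,225),("lev",272,305,155,225)):
    e=[]
    for i in range(r0,r1):
        k=np.where((z[i,a:b]>77)&(z[i,a:b]<88))[0]+a
        e.append((X[i,k,0].mean(),X[i,k[0],1],X[i,k[-1],1]))
    e=np.array(e);print(nm,np.polyfit(e[:,0],e[:,1],1),np.polyfit(e[:,0],e[:,2],1),e[len(e)//2])
for nm,bx,lo in(("knob",(338,352,165,188),108),("pin",(280,300,168,190),94.5),("lug",(275,292,210,226),92),("strap",(300,336,168,188),86)):
    m=box(*bx)&(z>lo)&(z<122);P=X[m];print(nm,len(P),P.mean(0),(P.min(0)+P.max(0))/2,np.ptp(P,axis=0), np.polyfit(P[:,1],P[:,0],1))
E
```

```text
cr+ 663 ((nan, nan), (0.0, 0.0), 0.0) [nan nan nan]<stdin>:12: RuntimeWarning: Mean of empty slice.
  ret = um.true_divide(
Traceback (most recent call last):
ValueError: zero-size array to reduction operation minimum which has no identity
```

```bash

python3 -m jog '[[[0.1,0.5,0],[0,0,0.035],-1],[[0.2,1,0],[0,0,0.07],-1],[[0.2,1,0],[0,0,0.07],-1]]'
python3 -m jog '[[[0.1,0.5,0],[0,0,0.035],-1],[[0.2,1,0],[0,0,0.07],-1],[[0.2,1,0],[0,0,0.07],-1]]' >/dev/null
python3 -m jog '[[[0.1,0.5,0],[0,0,0.035],-1],[[0.2,1,0],[0,0,0.07],-1],[[0.2,1,0],[0,0,0.07],-1]]'
python3 -m jog '[[[0.1,0.5,0],[0,0,0.035],-1],[[0.2,1,0],[0,0,0.07],-1],[[0.2,1,0],[0,0,0.07],-1]]' >/dev/null
python3 -m jog '[[[0.1,0.5,0],[0,0,0.035],-1],[[0.2,1,0],[0,0,0.07],-1],[[0.2,1,0],[0,0,0.07],-1]]'
cat > m.py <<'E'
from h import *
import pickle
im=pickle.load(open("top.pkl","rb"));X=world(im);f=im["frame"].astype(int)
v,u=np.mgrid[:420,:560];z=X[...,2]
def box(a,b,c,d):return (u>=a)&(u<b)&(v>=c)&(v<d)&~np.isnan(z)
s=f.max(-1)
for nm,bx in (("cr+",(190,211,182,232)),("cr-",(245,271,182,232))):
    m=box(*bx)&(s<125); P=X[m]
    if not len(P): continue
    print(nm,len(P),cv2.minAreaRect(P[:,:2].astype(np.float32)),np.percentile(P[:,2],[5,50,95]))
    q=P[(P[:,2]>44)&(P[:,2]<56)]; mid=P[:,0].mean()
    for t in (q[q[:,0]<mid],q[q[:,0]>=mid]):
        if len(t): print("  cheek",len(t),t.mean(0),t.min(0),t.max(0))
for nm,r0,r1,d in(("back",112,140,1),("front",215,238,-1)):
    e=[]
    for j in range(185,270,3):
        k=np.where((f[r0:r1,j].min(-1)>130)&~np.isnan(z[r0:r1,j]))[0]
        if len(k): e.append(X[r0+(k[0] if d>0 else k[-1]),j])
    e=np.array(e);print(nm,np.polyfit(e[:,1],e[:,0],1),np.median(e,0))
for nm,a,b,r0,r1 in(("reg",150,186,178,225),("lev",272,305,155,225)):
    e=[]
    for i in range(r0,r1):
        k=np.where((z[i,a:b]>77)&(z[i,a:b]<88))[0]+a
        if len(k)>5:e.append((X[i,k,0].mean(),X[i,k[0],1],X[i,k[-1],1]))
    e=np.array(e);print(nm,np.polyfit(e[:,0],e[:,1],1),np.polyfit(e[:,0],e[:,2],1),e[len(e)//2])
for nm,bx,lo in(("knob",(338,352,165,188),108),("pin",(280,300,168,190),94.5),("lug",(275,292,210,226),92),("strap",(300,336,168,188),86)):
    m=box(*bx)&(z>lo)&(z<122);P=X[m];print(nm,len(P),P.mean(0),(P.min(0)+P.max(0))/2,np.ptp(P,axis=0), np.polyfit(P[:,1],P[:,0],1))
E
python3 m.py
```

```text
clock: 0.4
position: [291.4, -458.2, 203.2]
ee_rot: [-0.296, 0.955, 0.002, -0.0]
contact_force: [-0.2, -0.8, 0.7]
gripper_width: 85.2
grasp_force: 0.0
clock: 1.0
position: [332.3, -259.5, 203.9]
ee_rot: [-0.433, 0.901, 0.0, 0.0]
contact_force: [0.6, 0.7, -0.5]
gripper_width: 85.0
grasp_force: 0.0
clock: 1.6
position: [373.4, -59.7, 204.1]
ee_rot: [-0.56, 0.828, -0.0, 0.001]
contact_force: [0.4, -0.1, -0.8]
gripper_width: 85.3
grasp_force: 0.0
cr+ 659 ((541.88330078125, 290.8333740234375), (92.04051971435547, 44.4590950012207), 1.0595815181732178) [-0.85974501 25.67855129 51.14664135]
  cheek 39 [510.26310483 288.74371483  50.56166178] [506.77490518 275.67262602  44.85097492] [513.02669597 302.38650586  55.67027888]
  cheek 36 [585.42714337 287.19843696  50.8225406 ] [583.2217448  272.94168757  44.1892487 ] [587.89319122 299.41601433  55.387708  ]
cr- 582 ((540.2045288085938, 166.255126953125), (86.36193084716797, 53.86289978027344), 0.623646080493927) [-0.54862567 26.11187805 51.80107306]
  cheek 40 [505.45854284 168.79869516  51.59207519] [503.27845298 155.9709651   47.16349276] [50
[... 495 characters left out ...]
2  1.04423485e+02] [571.04252581 122.09693533  83.82146008]
knob 56 [602.8637455   -3.63973771 114.79054843] [602.83778777  -3.41599565 113.79503788] [14.29844711 14.24829211  9.96591647] [2.79258766e-05 6.02863847e+02]
pin 72 [598.73051707 100.83521589  96.55318367] [598.53077981  98.84838322  98.29081851] [22.03925072 27.94503012  7.53608262] [-5.02022961e-02  6.03792676e+02]
lug 19 [520.0461403  115.10349047  95.42005671] [519.684679   114.39782543  96.63822162] [8.21939183 7.88519018 8.21387124] [1.72524243e-02 5.18060326e+02]
strap 255 [601.07230686  45.00210195  91.18743402] [601.6441551   45.47924869  91.18788618] [15.47265735 70.46513256 10.03459112] [-3.71962875e-02  6.02746218e+02]
```

```bash

python3 -m jog '[[[0.1,0.5,0],[0,0,0.036],-1],[[0.18,0.96,0],[0,0,0.072],-1],[[0.18,0.96,0],[0,0,0.072],-1]]' >/dev/null
python3 -m jog '[[[0.1,0.5,0],[0,0,0.036],-1],[[0.18,0.96,0],[0,0,0.072],-1],[[0.18,0.96,0],[0,0,0.072],-1]]' >/dev/null
python3 -m jog '[[[0.1,0.5,0],[0,0,0.036],-1],[[0.18,0.95,0],[0,0,0.073],-1],[[0.18,0.95,0],[0,0,0.073],-1],[[0.18,0.95,0],[0,0,0.073],-1],[[0.18,0.95,0],[0,0,0.073],-1],[[0.18,0.95,0],[0,0,0.073],-1]]'
python3 - <<'E'
from h import *
from scipy.spatial.transform import Rotation as R
s=read_state();M=R.from_quat(s["ee_rot"]).as_matrix();print(s["position"],np.degrees(np.arctan2(M[1,1],M[0,1])),M[:,2],s["joints"])
E
```

```text
clock: 2.8
position: [425.8, 222.5, 203.7]
ee_rot: [0.729, -0.684, -0.0, 0.0]
contact_force: [-0.3, -0.8, -0.2]
gripper_width: 85.5
grasp_force: 0.0
[425.84914352 222.51493721 203.73355585] -176.33591840319966 [-2.52210389e-04 -2.59384572e-04 -9.99999935e-01] [ 8.20538645e-01  1.37178854e-01 -3.33169481e-01 -8.56883201e-06
 -1.10080970e+00 -7.56584443e-01]
```

```bash

python3 -m jog '[[[0,0.02,-0.3],[0,0,0.005],-1],[[0,0.02,-0.6],[0,0,0.005],-1],[[0,0.02,-0.9],[0,0,0.005],-1],[[0,0.02,-1],[0,0,0.005],-1],[[0,0.02,-1],[0,0,0.005],-1]]'
python3 -m jog '[[[0,0,-0.2],[0,0,0],-1],[[0,0,-0.4],[0,0,0],-1],[[0,0,-0.6],[0,0,0],-1],[[0,0,-0.75],[0,0,0],-1],[[0,0,-0.85],[0,0,0],-1],[[0,0,-0.92],[0,0,0],-1],[[0,0,-0.92],[0,0,0],-1],[[0,0,-0.92],[0,0,0],-1]]'
```

```text
clock: 3.3
position: [425.3, 224.9, 103.0]
ee_rot: [0.733, -0.68, 0.0, 0.001]
contact_force: [0.1, 0.9, -0.2]
gripper_width: 85.4
grasp_force: 0.0
clock: 4.1
position: [426.3, 226.7, 12.4]
ee_rot: [0.734, -0.679, 0.0, -0.001]
contact_force: [0.4, -0.2, 0.2]
gripper_width: 85.0
grasp_force: 0.0
```

```bash
python3 -m jog '[[[0,0,0],[0,0,0],0],[[0,0,0],[0,0,0],1],[[0,0,0],[0,0,0],1],[[0,0,0],[0,0,0],1],[[0,0,0],[0,0,0],1],[[0,0,0],[0,0,0],1],[[0,0,0],[0,0,0],1],[[0,0,0],[0,0,0],1],[[0,0,0],[0,0,0],1],[[0,0,0],[0,0,0],1]]'
python3 - <<'E'
from h import *
im=get_image("side");cv2.imwrite("pics/s1.png",cv2.resize(im["frame"][170:300,150:350,::-1],None,fx=3,fy=3))
E
```

```text
clock: 5.1
position: [427.9, 227.2, 14.1]
ee_rot: [0.734, -0.679, 0.001, -0.002]
contact_force: [1.8, -2.9, 10.4]
gripper_width: 57.5
grasp_force: 58.6
```

View pics/s1.png

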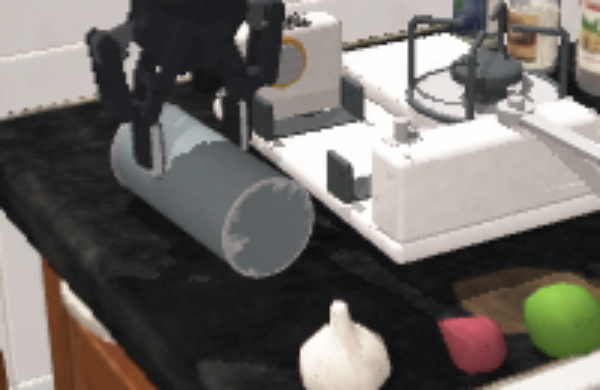

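The view shows the fingers straddling the can around its middle. The opening is 57.5 mm, less than the 67 mm diameter, so the pads are above the equator. I'll open and go lower.

```bash
python3 -m jog '[[[0,0,0],[0,0,0],-1],[[0,0,0],[0,0,0],-1],[[0,0,0],[0,0,0],-1],[[0,0,0],[0,0,0],-1],[[0,0,0],[0,0,0],-1],[[0,-0.01,-0.05],[0,0,0],-1],[[0,-0.01,-0.1],[0,0,0],-1],[[0,-0.01,-0.1],[0,0,0],-1],[[0,-0.01,-0.1],[0,0,0],-1]]'
python3 -m jog '[[[0,0,0],[0,0,0],0],[[0,0,0],[0,0,0],1],[[0,0,0],[0,0,0],1],[[0,0,0],[0,0,0],1],[[0,0,0],[0,0,0],1],[[0,0,0],[0,0,0],1],[[0,0,0],[0,0,0],1],[[0,0,0],[0,0,0],1],[[0,0,0],[0,0,0],1],[[0,0,0],[0,0,0],1]]'
```

```text
clock: 6.05
position: [425.6, 225.0, 1.3]
ee_rot: [0.734, -0.679, 0.0, 0.0]
contact_force: [-0.2, -0.3, -0.9]
gripper_width: 85.7
grasp_force: 0.0
clock: 7.05
position: [426.4, 225.6, 2.9]
ee_rot: [0.734, -0.679, 0.0, -0.001]
contact_force: [-0.3, -1.3, 7.6]
gripper_width: 63.8
grasp_force: 63.9
```

```bash
python3 - <<'E'
from h import *
im=get_image("side");X=world(im);cv2.imwrite("pics/s2.png",cv2.resize(im["frame"][180:280,170:290,::-1],None,fx=5,fy=5))
v,u=np.mgrid[:420,:560]
m=(X[...,0]<412)&(X[...,0]>360)&(X[...,1]>205)&(X[...,1]<245)&(X[...,2]>-5)&(X[...,2]<90)
for zz in range(0,90,6):
    q=X[m&(abs(X[...,2]-zz)<3)]
    if len(q):print(zz,len(q),np.round(np.median(q,0)),np.round(q.min(0)))
E
```

```text
0 228 [385. 224.  -1.] [360. 205.  -3.]
12 8 [399. 226.  14.] [397. 207.  12.]
18 8 [396. 224.  19.] [394. 206.  16.]
24 18 [394. 221.  24.] [392. 207.  21.]
30 18 [393. 222.  29.] [391. 205.  27.]
36 14 [393. 214.  37.] [387. 206.  33.]
42 21 [390. 214.  42.] [382. 205.  39.]
48 37 [388. 215.  48.] [380. 205.  45.]
54 50 [393. 215.  54.] [379. 207.  51.]
60 73 [405. 217.  60.] [380. 205.  57.]
66 38 [388. 215.  65.] [379. 211.  63.]
72 27 [385. 215.  71.] [380. 210.  69.]
78 21 [384. 211.  79.] [375. 207.  75.]
84 47 [381. 211.  84.] [362. 206.  81.]
```

View pics/s2.png

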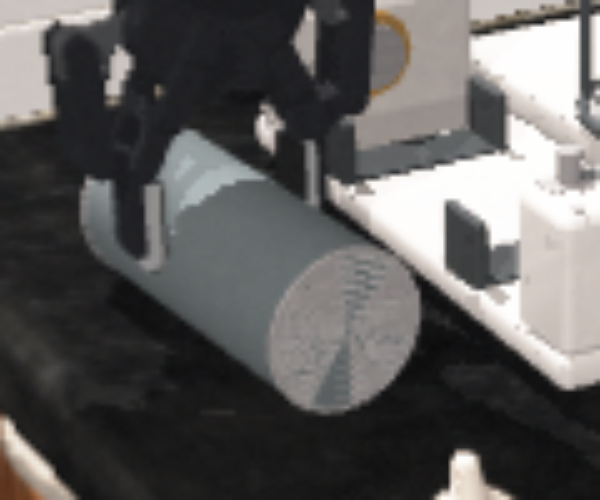

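The near fingertip ends at about z 36–38, crop (145,262), just above the can's equator. I'll go another 7 mm down.

```bash
python3 -m jog '[[[0,0,0],[0,0,0],-1],[[0,0,0],[0,0,0],-1],[[0,0,0],[0,0,0],-1],[[0,0,0],[0,0,0],-1],[[0,0,0],[0,0,0],-1],[[0,0,-0.03],[0,0,0],-1],[[0,0,-0.06],[0,0,0],-1],[[0,0,-0.07],[0,0,0],-1],[[0,0,-0.07],[0,0,0],-1]]'
python3 -m jog '[[[0,0,0],[0,0,0],0],[[0,0,0],[0,0,0],1],[[0,0,0],[0,0,0],1],[[0,0,0],[0,0,0],1],[[0,0,0],[0,0,0],1],[[0,0,0],[0,0,0],1],[[0,0,0],[0,0,0],1],[[0,0,0],[0,0,0],1],[[0,0,0],[0,0,0],1],[[0,0,0],[0,0,0],1]]'
```

```text
clock: 8.0
position: [425.6, 225.0, -5.6]
ee_rot: [0.734, -0.679, -0.0, 0.0]
contact_force: [-0.4, 0.2, -0.9]
gripper_width: 85.2
grasp_force: 0.0
clock: 9.0
position: [425.9, 225.3, -4.6]
ee_rot: [0.734, -0.679, 0.0, -0.0]
contact_force: [-1.5, -0.1, 5.5]
gripper_width: 65.0
grasp_force: 66.1
```

```bash
python3 -m jog '[[[0,0,0.05],[0,0,0],1],[[0,0,0.1],[0,0,0],1],[[0,0,0.2],[0,0,0],1],[[0,0,0.3],[0,0,0],1],[[0,0,0.3],[0,0,0],1],[[0,0,0.3],[0,0,0],1]]'
python3 -m jog '[[[0,0,0.15],[0,0,0],1],[[0,0,0.3],[0,0,0],1],[[0,0,0.5],[0,0,0],1],[[0,0,0.7],[0,0,0],1],[[0,0,0.7],[0,0,0],1],[[0,0,0.7],[0,0,0],1],[[0,0,0.7],[0,0,0],1]]'
python3 - <<'E'
from h import *
im=get_image("side");cv2.imwrite("pics/s3.png",cv2.resize(im["frame"][130:290,150:310,::-1],None,fx=3,fy=3))
im=get_image("top");X=world(im);v,u=np.mgrid[:420,:560];z=X[...,2]
m=(u>160)&(u<300)&(v>235)&(v<300)&(z>140)&(z<175)&(abs(X[...,1]-225)>52)
P=X[m];print(len(P),P.min(0),P.max(0))
for y in list(range(140,180,10))+list(range(280,320,8)):
    q=X[(abs(X[...,1]-y)<5)&(z>125)&(z<180)&(X[...,0]<480)&(X[...,0]>370)]
    if len(q): print(y,len(q),(q[:,0].min()+q[:,0].max())/2,np.ptp(q[:,0]),np.percentile(q[:,2],[50,90]))
E
```

```text
clock: 9.6
position: [425.8, 225.4, 25.2]
ee_rot: [0.734, -0.679, -0.0, -0.001]
contact_force: [0.3, -0.1, -3.1]
gripper_width: 64.8
grasp_force: 67.2
clock: 10.3
position: [424.8, 224.4, 93.3]
ee_rot: [0.734, -0.68, -0.0, 0.001]
contact_force: [-0.5, 1.0, -3.2]
gripper_width: 65.0
grasp_force: 67.7
732 [395.81630534 130.34572281 140.0574823 ] [461.76165496 172.13687577 169.15330301]
140 175 430.68798934305323 65.97088152304269 [160.22095874 164.85335981]
150 193 429.7038232633687 64.05656362465578 [160.69093463 165.14944851]
160 193 428.6407609210179 66.06108492262757 [159.92769325 164.60091711]
170 173 427.6919003519878 63.981542001869855 [160.28051426 164.82723482]
```

View pics/s3.png

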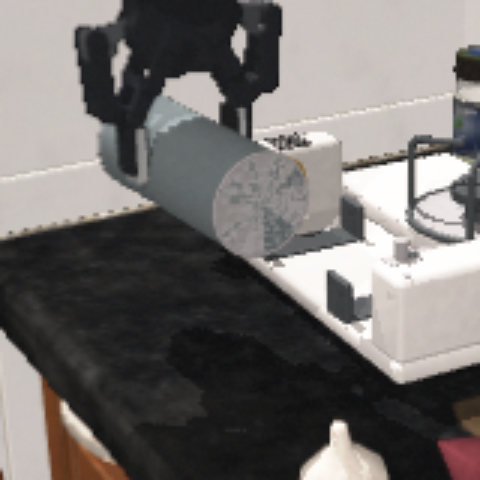

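The can is held level, with its axis horizontal and the grip steady. Next I check the finger clearance to the pan support, which lies right behind the bay.

```bash
python3 - <<'E'
from h import *
import pickle
X=world(pickle.load(open("top.pkl","rb")));z=X[...,2]
for y in range(180,285,8):
    m=(abs(X[...,1]-y)<5)&(z>52)&(z<115)&(X[...,0]>560)&(X[...,0]<700); q=X[m]
    if len(q): i=np.argsort(q[:,0])[:4]; print(y,np.round(q[i][:,[0,2]]).tolist())
# finger extents now
im=get_image("top");X=world(im);z=X[...,2]
im2=get_image("side");X2=world(im2)
for XX in(X,X2):
    for zz in range(120,200,10):
        q=XX[(abs(XX[...,2]-zz)<5)&(abs(XX[...,1]-225)<30)&(XX[...,0]>340)&(XX[...,0]<500)]
        if len(q):print(zz,len(q),np.percentile(q[:,0],[1,99]).round())
print(read_state()["position"])
E
```

```text
180 [[582.0, 53.0], [584.0, 54.0], [621.0, 96.0], [621.0, 53.0]]
188 [[620.0, 73.0], [621.0, 57.0], [621.0, 96.0], [621.0, 81.0]]
196 [[628.0, 102.0], [629.0, 104.0], [630.0, 101.0], [632.0, 103.0]]
204 [[636.0, 99.0], [637.0, 104.0], [639.0, 107.0], [640.0, 102.0]]
212 [[641.0, 58.0], [641.0, 69.0], [642.0, 68.0], [642.0, 66.0]]
220 [[639.0, 69.0], [640.0, 67.0], [640.0, 66.0], [640.0, 66.0]]
228 [[608.0, 54.0], [639.0, 69.0], [640.0, 66.0], [641.0, 60.0]]
236 [[608.0, 54.0], [641.0, 60.0], [641.0, 72.0], [642.0, 65.0]]
244 [[642.0, 101.0], [643.0, 102.0], [643.0, 102.0], [644.0, 66.0]]
252 [[634.0, 100.0], [636.0, 99.0], [636.0, 99.0], [637.0, 103.0]]
260 [[625.0, 56.0], [625.0, 93.0], [625.0, 76.0], [626.0, 100.0]]
268 [[623.0, 64.0], [623.0, 101.0], [623.0, 75.0], [624.0, 62.0]]
276 [[585.0, 53.0], [587.0, 53.0], [678.0, 52.0]]
284 [[585.0, 55.0], [587.0, 55.0], [587.0, 53.0], [678.0, 52.0]]
140 7 [456. 458.]
150 13 [450. 456.]
160 6 [445. 450.]
170 3 [470. 481.]
180 23 [361. 484.]
190 6 [376. 489.]
120 39 [389. 396.]
130 42 [380. 395.]
140 79 [378. 470.]
150 138 [378. 471.]
160 308 [378. 470.]
170 118 [364. 482.]
180 245 [360. 489.]
190 233 [360. 489.]
[425.35854371 224.80577942  93.80923302]
```

```bash
python3 -m jog '[[[0.15,0,0],[0,0,-0.01],1],[[0.3,0.01,0],[0,0,-0.025],1],[[0.45,0.02,0],[0,0,-0.04],1],[[0.6,0.03,0],[0,0,-0.056],1],[[0.75,0.034,0],[0,0,-0.056],1],[[0.9,0.034,0],[0,0,-0.056],1],[[1,0.034,0],[0,0,-0.056],1],[[1,0.034,0],[0,0,-0.056],1]]'
python3 -m jog '[[[0.1,0,0],[0,0,0],1],[[0.2,0,0],[0,0,0],1],[[0.2,0,0],[0,0,0],1],[[0.2,0,0],[0,0,0],1],[[0.2,0,0],[0,0,0],1],[[0.2,0,0],[0,0,0],1]]'
python3 - <<'E'
from h import *
from scipy.spatial.transform import Rotation as R
s=read_state();M=R.from_quat(s["ee_rot"]).as_matrix();print(s["position"],np.degrees(np.arctan2(M[1,1],M[0,1])))
im=get_image("top");X=world(im);z=X[...,2];cv2.imwrite("pics/t4.png",cv2.resize(im["frame"][110:290,145:365,::-1],None,fx=3,fy=3))
for y in list(range(140,180,10))+list(range(280,326,8)):
    q=X[(abs(X[...,1]-y)<5)&(z>115)&(z<180)&(X[...,0]<600)&(X[...,0]>490)]
    if len(q): print(y,len(q),(q[:,0].min()+q[:,0].max())/2,np.ptp(q[:,0]),np.percentile(q[:,2],[50,90]))
q=X[(z>115)&(z<175)&(X[...,0]<580)&(X[...,0]>510)];print(q.min(0),q.max(0))
E
```

```text
clock: 11.3
position: [526.6, 228.5, 94.0]
ee_rot: [-0.692, 0.722, -0.0, -0.0]
contact_force: [-0.3, 0.6, -2.7]
gripper_width: 64.8
grasp_force: 67.5
clock: 11.9
position: [545.4, 228.5, 94.8]
ee_rot: [-0.693, 0.721, 0.0, -0.0]
contact_force: [0.6, -0.4, -2.8]
gripper_width: 65.2
grasp_force: 67.5
[545.39088351 228.54597273  94.76213013] 177.7016664868082
140 172 539.357910019733 64.47628542647328 [161.1651693  166.64572743]
150 175 540.3362281376916 65.9582165142728 [161.32741704 166.54247238]
160 179 541.1625350738316 65.00995653067878 [161.56839367 165.98446303]
170 204 541.0734314510405 64.54948934683205 [161.46818368 166.29441455]
[510.17373777 135.3876711  115.51711386] [579.96973835 479.09968125 174.80169538]
```

View pics/t4.png

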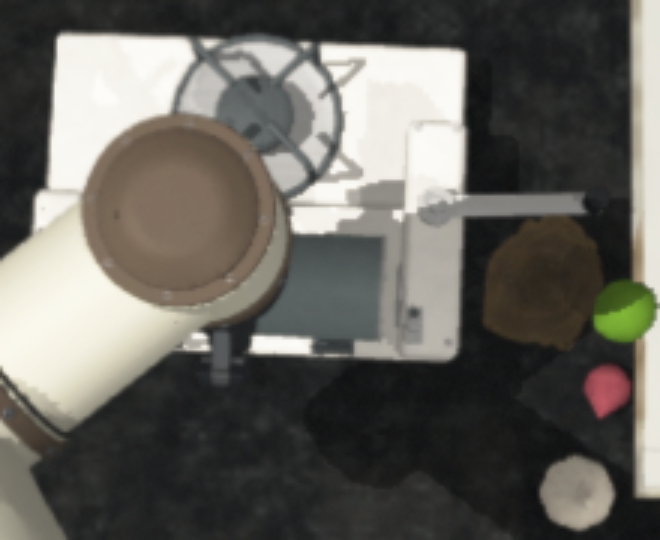

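The can hangs over the bay, its base end at crop (383,290) just short of the lever housing. It's aligned with the bay and about 1–2 mm towards the front, so I correct that and lower.

```bash
python3 -m jog '[[[0.013,0,-0.1],[0,0,0],1],[[0.013,0,-0.2],[0,0,0],1],[[0.013,0,-0.3],[0,0,0],1],[[0.013,0,-0.4],[0,0,0],1],[[0.013,0,-0.48],[0,0,0],1],[[0.013,0,-0.54],[0,0,0],1],[[0.013,0,-0.58],[0,0,0],1],[[0.013,0,-0.6],[0,0,0],1],[[0.013,0,-0.6],[0,0,0],1]]'
python3 -m jog '[[[0,0,-0.02],[0,0,0],1],[[0,0,-0.04],[0,0,0],1],[[0,0,-0.06],[0,0,0],1],[[0,0,-0.08],[0,0,0],1],[[0,0,-0.1],[0,0,0],1],[[0,0,-0.1],[0,0,0],1]]'
```

```text
clock: 12.85
position: [547.1, 228.6, 34.6]
ee_rot: [-0.693, 0.721, -0.0, -0.0]
contact_force: [1.1, 0.3, -2.5]
gripper_width: 65.1
grasp_force: 67.5
clock: 13.45
position: [546.8, 228.4, 24.3]
ee_rot: [-0.693, 0.721, 0.0, -0.0]
contact_force: [0.3, 0.1, -3.1]
gripper_width: 64.9
grasp_force: 67.5
```

```bash
python3 -m jog '[[[0,0,-0.01],[0,0,0],1],[[0,0,-0.02],[0,0,0],1],[[0,0,-0.02],[0,0,0],1]]'
python3 -m jog '[[[0,0,-0.01],[0,0,0],1],[[0,0,-0.01],[0,0,0],1],[[0,0,-0.01],[0,0,0],1]]'
python3 -m jog '[[[0,0,-0.005],[0,0,0],1],[[0,0,-0.01],[0,0,0],1],[[0,0,-0.01],[0,0,0],1]]'
```

```text
clock: 13.75
position: [547.0, 228.5, 22.6]
ee_rot: [-0.693, 0.721, 0.0, -0.0]
contact_force: [0.4, 0.1, -2.6]
gripper_width: 64.8
grasp_force: 67.5
clock: 14.05
position: [547.1, 228.6, 21.7]
ee_rot: [-0.693, 0.721, -0.0, 0.0]
contact_force: [0.3, -0.4, -2.9]
gripper_width: 64.9
grasp_force: 67.5
clock: 14.35
position: [547.2, 228.7, 21.5]
ee_rot: [-0.693, 0.721, -0.0, 0.0]
contact_force: [-2.2, -0.2, 2.8]
gripper_width: 64.9
grasp_force: 67.9
```

Contact at the expected height. Open gently.

```bash
python3 -m jog '[[[0,0,0],[0,0,0],-0.6],[[0,0,0],[0,0,0],-0.6],[[0,0,0],[0,0,0],-0.6],[[0,0,0],[0,0,0],-0.8],[[0,0,0],[0,0,0],-0.8],[[0,0,0],[0,0,0],-0.8],[[0,0,0],[0,0,0],-0.8]]'
python3 -m jog '[[[0,0,0.05],[0,0,0],-0.8],[[0,0,0.1],[0,0,0],-0.8],[[0,0,0.2],[0,0,0],-0.8],[[0,0,0.4],[0,0,0],-0.8],[[0,0,0.6],[0,0,0],-0.8],[[0,0,0.8],[0,0,0],-0.8],[[0,0,1],[0,0,0],-0.8],[[0,0,1],[0,0,0],-0.8]]'
```

```text
clock: 15.05
position: [547.1, 228.6, 20.7]
ee_rot: [-0.693, 0.721, -0.0, 0.0]
contact_force: [-0.4, -1.0, 0.5]
gripper_width: 76.7
grasp_force: 0.0
clock: 15.85
position: [549.1, 229.8, 125.0]
ee_rot: [-0.693, 0.721, -0.001, 0.004]
contact_force: [0.1, 0.4, 0.4]
gripper_width: 77.2
grasp_force: 0.0
```

```bash
python3 -m jog '[[[0,0,0.25],[0,0,0],1],[[0.1,-0.3,0.25],[0,0,0.01],1],[[0.2,-0.6,0.25],[0,0,0.02],1],[[0.3,-0.9,0.25],[0,0,0.03],1],[[0.3,-0.9,0.25],[0,0,0.037],1]]' >/dev/null
python3 -m jog '[[[0.1,-0.3,0],[0,0,0],1],[[0.2,-0.6,0],[0,0,0],1],[[0.3,-0.9,0],[0,0,0],1],[[0.3,-0.9,0],[0,0,0],1]]' >/dev/null
python3 -m jog '[[[0.2,-0.3,0],[0,0,0],1],[[0.28,-0.5,0],[0,0,0],1],[[0.28,-0.5,0],[0,0,0],1],[[0.28,-0.5,0],[0,0,0],1],[[0.28,-0.5,0],[0,0,0],1]]'
python3 - <<'E'
from h import *
from scipy.spatial.transform import Rotation as R
s=read_state();M=R.from_quat(s["ee_rot"]).as_matrix();print(s["position"],np.degrees(np.arctan2(M[1,1],M[0,1])),s["joints"])
im=get_image("top");X=world(im);z=X[...,2];cv2.imwrite("pics/t5.png",cv2.resize(im["frame"][110:290,145:365,::-1],None,fx=3.3,fy=3.3,interpolation=cv2.INTER_CUBIC))
for y in range(140,326,12):
    q=X[(abs(X[...,1]-y)<5)&(z>60)&(z<105)&(X[...,0]<582)&(X[...,0]>505)]
    if len(q): print(y,len(q),(q[:,0].min()+q[:,0].max())/2,np.ptp(q[:,0]),np.percentile(q[:,2],[90,98]))
# shut finger shape from side view
im=get_image("side");X=world(im)
for zz in range(145,230,10):
    q=X[(abs(X[...,2]-zz)<5)&(abs(X[...,1]-s["position"][1])<40)&(abs(X[...,0]-s["position"][0])<70)]
    if len(q):print(zz,len(q),q.min(0)-s["position"],q.max(0)-s["position"])
E
```

```text
clock: 17.25
position: [634.6, -0.3, 145.6]
ee_rot: [0.721, -0.693, -0.0, 0.0]
contact_force: [-1.1, 0.1, 1.0]
gripper_width: -0.2
grasp_force: 0.0
[ 6.34596532e+02 -2.91797141e-01  1.45613292e+02] -177.80486953740416 [ 2.53949705e-01  4.44234602e-01 -4.90032540e-02 -3.08963371e-04
 -1.07788126e+00 -2.15491243e-01]
176 3 512.4351114320076 3.592579138273095 [75.59695399 76.62097353]
188 111 540.6595288360382 59.624093831138 [93.13968263 94.1553214 ]
200 161 543.2431872555271 64.78079501483677 [93.60768378 95.10118266]
212 158 543.7645385391538 62.60805452731063 [92.9075565  94.68204315]
224 164 545.1733768355436 65.55533165369718 [93.6995021 95.2661065]
236 161 545.0669753052804 64.98420180706853 [92.82370574 94.27319605]
248 157 545.628343494014 63.03296368800841 [93.10021612 95.22970023]
260 158 546.7899933021224 65.40877284452893 [92.97738417 94.47589506]
272 165 547.0710398027204 65.77106332091785 [92.81065219 95.28782413]
284 163 546.6395144058143 64.7730474229379 [93.20441277 94.66374408]
296 124 546.3974625135256 61.55844023302234 [90.58126758 93.24508203]
308 71 547.4429111168645 35.26212645092187 [77.54767293 78.54414818]
320 43 548.730900942777 25.188081480527558 [73.94524166 75.55874788]
175 34 [-10.15681948 -12.05856344  27.95707729] [ 6.92644656 10.10318882 34.27359677]
185 82 [-15.03840297 -12.70704326  34.50475166] [12.20410423  7.74028108 44.37789724]
195 82 [-15.44285465 -13.63424192  44.41545097] [13.28554459  7.88902517 54.17622507]
205 90 [-14.95288911 -12.50789051  54.40187242] [12.77415875  7.21829064 64.34620985]
215 84 [-29.72024028 -13.96360799  64.43165524] [28.04449358  6.12234738 74.36230362]
225 202 [-38.45626504 -17.03755729  74.39759731] [36.42918882 14.24151752 84.33104102]
```

View pics/t5.png

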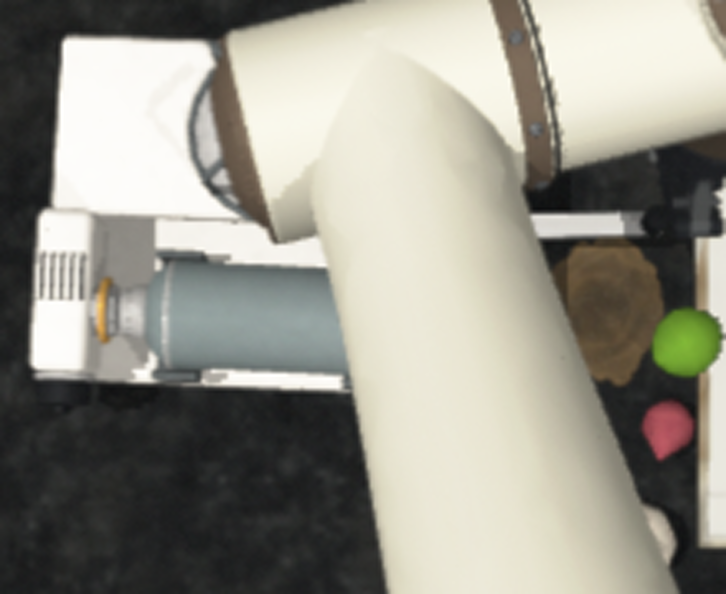

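The can is seated: top at z≈93, axis slope matches the bay, and the collar at crop (125,310) points to the regulator. The shut fingertips end about 28 mm above the reported TCP, so I push at TCP z≈68. Next I work out the arc.

```bash
python3 -m jog '[[[0,-0.02,-0.2],[0,0,0],1],[[0,-0.02,-0.4],[0,0,0],1],[[0,-0.02,-0.6],[0,0,0],1],[[0,-0.02,-0.7],[0,0,0],1],[[0,-0.02,-0.78],[0,0,0],1],[[0,-0.02,-0.78],[0,0,0],1],[[0,-0.02,-0.78],[0,0,0],1]]'
cat > arc.py <<'E'
import numpy as np,sys
pin=np.array([599,101.5]);L=105
def C(D,off=22):
    p=np.radians(-87.9-D);d=np.array([np.cos(p),np.sin(p)]);n=np.array([np.sin(p),-np.cos(p)])
    return pin+L*d-off*n
c=C(0);print(c)
for a,b in((0,30),(30,60),(60,100)):
    print([ (x,)+tuple(np.round((C(x)-C(a))/100,3))+(round(-(x-a)/120,3),) for x in np.arange(a,b+.1,2.5)])
E
python3 arc.py
python3 - <<'E'
from h import *
s=read_state();print(s["position"])
im=get_image("side");X=world(im);p=s["position"]
cv2.imwrite("pics/s6.png",cv2.resize(im["frame"][150:290,240:440,::-1],None,fx=3.5,fy=3.5,interpolation=cv2.INTER_CUBIC))
E
```

```text
clock: 18.05
position: [635.6, -3.2, 68.5]
ee_rot: [0.72, -0.694, 0.0, -0.0]
contact_force: [-0.1, -0.3, 0.5]
gripper_width: -0.3
grasp_force: 0.0
[624.83281408  -2.62331976]
[(np.float64(0.0), np.float64(0.0), np.float64(0.0), np.float64(-0.0)), (np.float64(2.5), np.float64(-0.046), np.float64(-0.01), np.float64(-0.021)), (np.float64(5.0), np.float64(-0.092), np.float64(-0.019), np.float64(-0.042)), (np.float64(7.5), np.float64(-0.138), np.float64(-0.025), np.float64(-0.062)), (np.float64(10.0), np.float64(-0.185), np.float64(-0.029), np.float64(-0.083)), (np.float64(12.5), np.float64(-0.231), np.float64(-0.031), np.float64(-0.104)), (np.float64(15.0), np.float64(-0.278), np.float64(-0.031), np.float64(-0.125)), (np.float64(17.5), np.float64(-0.325), np.float64(-0.029), np.float64(-0.146)), (np.float64(20.0), np.float64(-0.372), np.float64(-0.026), np.float64(-0.167)), (np.float64(22.5), np.float64(-0.418), np.float64(-0.02), np.float64(-0.188)), (np.float64(25.0), np.float64(-0.464), np.float64(-0.012), np.float64(-0.208)), (np.float64(27.5), np.float64(-0.51), np.float64(-0.002), 
[... 1793 characters left out ...]
.309), np.float64(-0.167)), (np.float64(82.5), np.float64(-0.226), np.float64(0.352), np.float64(-0.188)), (np.float64(85.0), np.float64(-0.242), np.float64(0.396), np.float64(-0.208)), (np.float64(87.5), np.float64(-0.256), np.float64(0.441), np.float64(-0.229)), (np.float64(90.0), np.float64(-0.269), np.float64(0.486), np.float64(-0.25)), (np.float64(92.5), np.float64(-0.279), np.float64(0.532), np.float64(-0.271)), (np.float64(95.0), np.float64(-0.287), np.float64(0.578), np.float64(-0.292)), (np.float64(97.5), np.float64(-0.293), np.float64(0.624), np.float64(-0.312)), (np.float64(100.0), np.float64(-0.298), np.float64(0.671), np.float64(-0.333))]
[635.62732073  -3.20624159  68.45811028]
```

View pics/s6.png

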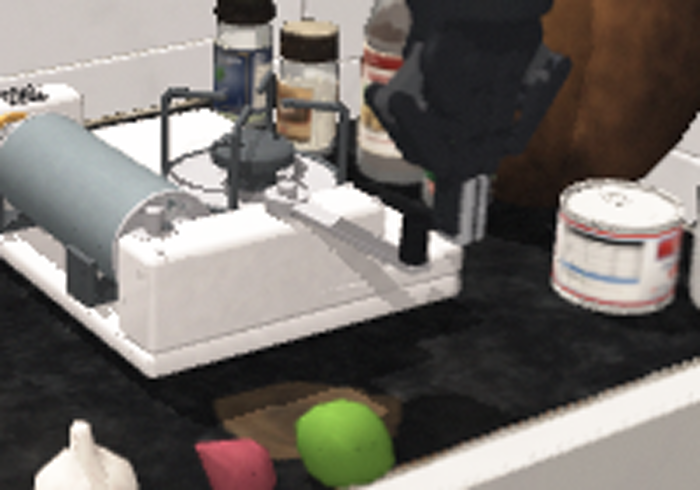

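The fingertips, crop (465,240), are level with the knob (412,235) and on its far side. Approach slowly until contact.

```bash
python3 -m jog '[[[-0.03,0,0],[0,0,0],1],[[-0.06,0,0],[0,0,0],1],[[-0.08,0,0],[0,0,0],1],[[-0.09,0,0],[0,0,0],1],[[-0.1,0,0],[0,0,0],1],[[-0.1,0,0],[0,0,0],1]]'
python3 -m jog '[[[-0.01,0,0],[0,0,0],1],[[-0.02,0,0],[0,0,0],1],[[-0.02,0,0],[0,0,0],1]]'
python3 -m jog '[[[-0.01,0,0],[0,0,0],1],[[-0.02,0,0],[0,0,0],1],[[-0.02,0,0],[0,0,0],1]]'
```

```text
clock: 18.7
position: [626.1, -3.4, 68.2]
ee_rot: [0.72, -0.694, 0.001, -0.001]
contact_force: [2.7, -0.4, -1.0]
gripper_width: 0.2
grasp_force: 1.4
clock: 19.0
position: [626.1, -3.3, 68.4]
ee_rot: [0.72, -0.694, 0.002, -0.002]
contact_force: [6.4, -2.2, -2.7]
gripper_width: 0.2
grasp_force: 3.6
clock: 19.3
position: [624.5, -3.4, 68.4]
ee_rot: [0.72, -0.694, 0.003, -0.003]
contact_force: [8.4, -2.4, -3.9]
gripper_width: 0.1
grasp_force: 3.9
```

```bash
python3 -m jog '[[[-0.03,-0.007,0],[0,0,-0.013],1],[[-0.055,-0.012,0],[0,0,-0.025],1],[[-0.08,-0.016,0],[0,0,-0.035],1],[[-0.1,-0.018,0],[0,0,-0.045],1],[[-0.125,-0.02,0],[0,0,-0.056],1],[[-0.148,-0.021,0],[0,0,-0.067],1],[[-0.17,-0.022,0],[0,0,-0.077],1],[[-0.194,-0.023,0],[0,0,-0.087],1],[[-0.217,-0.023,0],[0,0,-0.098],1],[[-0.241,-0.023,0],[0,0,-0.108],1]]'
```

```text
clock: 20.3
position: [600.1, -5.9, 68.4]
ee_rot: [-0.637, 0.771, -0.002, 0.003]
contact_force: [7.1, -2.9, -2.0]
gripper_width: -0.0
grasp_force: 4.1
```

```bash
python3 -m jog '[[[-0.024,0.001,0],[0,0,-0.01],1],[[-0.047,0.002,0],[0,0,-0.021],1],[[-0.07,0.003,0],[0,0,-0.031],1],[[-0.094,0.005,0],[0,0,-0.042],1],[[-0.117,0.008,0],[0,0,-0.052],1],[[-0.14,0.011,0],[0,0,-0.063],1],[[-0.163,0.015,0],[0,0,-0.073],1],[[-0.186,0.019,0],[0,0,-0.083],1],[[-0.209,0.024,0],[0,0,-0.094],1],[[-0.232,0.029,0],[0,0,-0.104],1],[[-0.255,0.035,0],[0,0,-0.115],1],[[-0.277,0.041,0],[0,0,-0.125],1],[[-0.3,0.048,0],[0,0,-0.135],1],[[-0.322,0.055,0],[0,0,-0.146],1],[[-0.366,0.071,0],[0,0,-0.167],1],[[-0.409,0.089,0],[0,0,-0.187],1],[[-0.452,0.108,0],[0,0,-0.208],1],[[-0.452,0.108,0],[0,0,-0.208],1]]'
```

```text
clock: 22.1
position: [554.0, 5.2, 68.3]
ee_rot: [-0.456, 0.89, -0.001, 0.002]
contact_force: [6.9, -1.0, -3.5]
gripper_width: 0.1
grasp_force: 3.0
```

```bash
python3 -m jog '[[[-0.02,0.011,0],[0,0,-0.01],1],[[-0.041,0.022,0],[0,0,-0.021],1],[[-0.062,0.033,0],[0,0,-0.031],1],[[-0.082,0.045,0],[0,0,-0.042],1],[[-0.1,0.057,0],[0,0,-0.052],1],[[-0.121,0.07,0],[0,0,-0.063],1],[[-0.14,0.083,0],[0,0,-0.073],1],[[-0.16,0.097,0],[0,0,-0.084],1],[[-0.179,0.111,0],[0,0,-0.094],1],[[-0.197,0.125,0],[0,0,-0.105],1],[[-0.233,0.155,0],[0,0,-0.125],1],[[-0.25,0.171,0],[0,0,-0.135],1],[[-0.267,0.187,0],[0,0,-0.146],1],[[-0.284,0.203,0],[0,0,-0.156],1],[[-0.301,0.22,0],[0,0,-0.167],1],[[-0.333,0.254,0],[0,0,-0.188],1],[[-0.363,0.29,0],[0,0,-0.209],1],[[-0.363,0.29,0],[0,0,-0.209],1]]'
```

```text
clock: 23.9
position: [518.2, 33.8, 68.3]
ee_rot: [-0.252, 0.968, -0.001, 0.003]
contact_force: [8.7, -5.4, -4.9]
gripper_width: 0.3
grasp_force: 4.3
```

```bash
python3 -m jog '[[[-0.015,0.018,0],[0,0,-0.01],1],[[-0.029,0.037,0],[0,0,-0.02],1],[[-0.043,0.056,0],[0,0,-0.03],1],[[-0.056,0.075,0],[0,0,-0.041],1],[[-0.069,0.095,0],[0,0,-0.051],1],[[-0.081,0.115,0],[0,0,-0.062],1],[[-0.093,0.135,0],[0,0,-0.073],1],[[-0.104,0.155,0],[0,0,-0.083],1],[[-0.104,0.155,0],[0,0,-0.083],1]]'
python3 -m jog '[[[-0.011,0.021,0],[0,0,-0.01],1],[[-0.022,0.042,0],[0,0,-0.021],1],[[-0.032,0.063,0],[0,0,-0.031],1],[[-0.042,0.084,0],[0,0,-0.042],1],[[-0.042,0.084,0],[0,0,-0.042],1]]'
```

```text
clock: 24.8
position: [508.0, 48.8, 68.3]
ee_rot: [-0.167, 0.986, -0.001, 0.003]
contact_force: [10.1, -7.2, -4.7]
gripper_width: 0.3
grasp_force: 5.2
clock: 25.3
position: [503.6, 56.9, 68.3]
ee_rot: [-0.123, 0.992, -0.001, 0.002]
contact_force: [8.5, -8.1, -3.8]
gripper_width: -0.2
grasp_force: 5.3
```

```bash
python3 -m jog '[[[0,0.021,0],[0,0,-0.01],1],[[0,0.043,0],[0,0,-0.021],1],[[-0.007,0.065,0],[0,0,-0.031],1],[[-0.014,0.087,0],[0,0,-0.041],1],[[-0.014,0.087,0],[0,0,-0.041],1]]'
python3 -m jog '[[[-0.007,0.022,0],[0,0,-0.01],1],[[-0.014,0.045,0],[0,0,-0.021],1],[[-0.014,0.045,0],[0,0,-0.021],1]]'
```

```text
clock: 25.8
position: [500.3, 64.5, 68.2]
ee_rot: [-0.08, 0.997, -0.002, 0.0]
contact_force: [7.0, -10.7, -0.7]
gripper_width: 0.1
grasp_force: 5.8
clock: 26.1
position: [498.8, 68.8, 68.2]
ee_rot: [-0.058, 0.998, -0.002, 0.0]
contact_force: [6.5, -10.2, -0.8]
gripper_width: -0.5
grasp_force: 5.8
```

```bash
for i in 1; do :; done
python3 -m jog '[[[-0.003,0.011,0],[0,0,-0.005],1],[[-0.006,0.022,0],[0,0,-0.01],1],[[-0.006,0.022,0],[0,0,-0.01],1]]'
python3 -m jog '[[[-0.003,0.011,0],[0,0,-0.005],1],[[-0.006,0.022,0],[0,0,-0.01],1],[[-0.006,0.022,0],[0,0,-0.01],1]]'
python3 - <<'E'
from h import *
im=get_image("side");cv2.imwrite("pics/s7.png",cv2.resize(im["frame"][190:270,240:360,::-1],None,fx=6,fy=6,interpolation=cv2.INTER_CUBIC))
E
```

```text
clock: 26.4
position: [498.1, 70.8, 68.2]
ee_rot: [-0.048, 0.999, -0.002, 0.0]
contact_force: [7.0, -12.0, -0.6]
gripper_width: -0.3
grasp_force: 6.2
clock: 26.7
position: [497.5, 72.9, 68.1]
ee_rot: [-0.037, 0.999, -0.002, 0.0]
contact_force: [6.8, -11.9, -1.0]
gripper_width: 0.1
grasp_force: 6.2
```

View pics/s7.png

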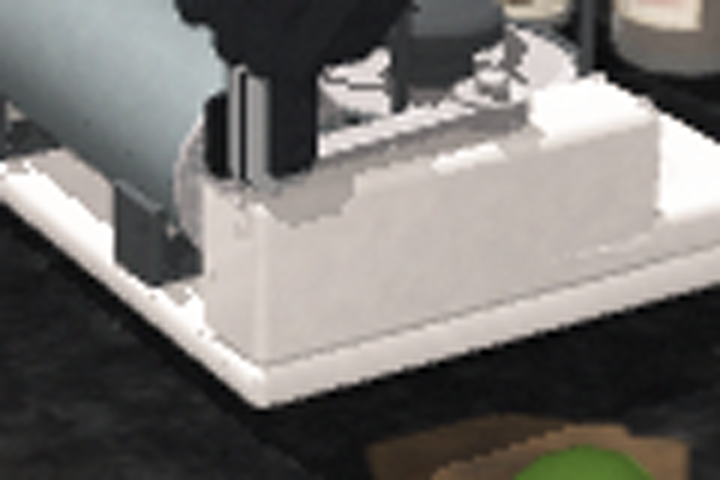

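The lever lies almost across the housing, with the knob behind the fingers at crop (215,130). The lug is hidden, so I go on by force and travel.

```bash
python3 -m jog '[[[-0.001,0.011,0],[0,0,-0.005],1],[[-0.002,0.022,0],[0,0,-0.01],1],[[-0.002,0.022,0],[0,0,-0.01],1]]'
python3 -m jog '[[[-0.001,0.01,0],[0,0,-0.005],1],[[-0.002,0.015,0],[0,0,-0.007],1],[[-0.002,0.015,0],[0,0,-0.007],1]]'
```

```text
clock: 27.05
position: [496.9, 74.9, 68.1]
ee_rot: [-0.027, 1.0, -0.002, -0.0]
contact_force: [7.4, -12.4, -0.1]
gripper_width: 0.2
grasp_force: 6.3
clock: 27.35
position: [496.6, 76.2, 68.1]
ee_rot: [-0.02, 1.0, -0.002, -0.001]
contact_force: [5.8, -12.0, 0.4]
gripper_width: -0.0
grasp_force: 6.5
```

```bash
python3 -m jog '[[[-0.001,0.01,0],[0,0,-0.005],1],[[-0.001,0.015,0],[0,0,-0.007],1],[[-0.001,0.015,0],[0,0,-0.007],1]]'
python3 -m jog '[[[0,0.01,0],[0,0,-0.005],1],[[0,0.01,0],[0,0,-0.005],1],[[0,0.01,0],[0,0,-0.005],1]]'
```

```text
clock: 27.65
position: [496.2, 77.6, 68.1]
ee_rot: [-0.012, 1.0, -0.002, -0.001]
contact_force: [5.8, -12.7, 1.7]
gripper_width: -0.0
grasp_force: 6.5
clock: 27.95
position: [496.0, 78.5, 68.1]
ee_rot: [-0.007, 1.0, -0.002, -0.001]
contact_force: [5.2, -12.6, 2.5]
gripper_width: 0.3
grasp_force: 6.5
```

```bash
python3 -m jog '[[[0,0.01,0],[0,0,-0.005],1],[[0,0.01,0],[0,0,-0.005],1],[[0,0.01,0],[0,0,-0.005],1]]'
python3 -m jog '[[[0,0.01,0],[0,0,-0.005],1],[[0,0.01,0],[0,0,-0.005],1],[[0,0.01,0],[0,0,-0.005],1]]'
```

```text
clock: 28.25
position: [495.8, 79.4, 68.0]
ee_rot: [-0.002, 1.0, -0.003, -0.001]
contact_force: [4.1, -12.5, 2.1]
gripper_width: -0.4
grasp_force: 6.5
clock: 28.55
position: [495.6, 80.3, 68.0]
ee_rot: [0.004, 1.0, -0.003, -0.001]
contact_force: [4.6, -13.4, 2.2]
gripper_width: 0.1
grasp_force: 6.5
```

```bash
python3 -m jog '[[[0,0.01,0],[0,0,-0.005],1],[[0,0.01,0],[0,0,-0.005],1],[[0,0.01,0],[0,0,-0.005],1]]'
python3 -m jog '[[[0,0.01,0],[0,0,-0.005],1],[[0,0.01,0],[0,0,-0.005],1],[[0,0.01,0],[0,0,-0.005],1]]'
```

```text
clock: 28.85
position: [495.3, 81.2, 68.0]
ee_rot: [0.009, 1.0, -0.003, -0.002]
contact_force: [3.7, -14.2, 2.4]
gripper_width: -0.3
grasp_force: 6.6
clock: 29.15
position: [495.1, 82.1, 68.0]
ee_rot: [0.014, 1.0, -0.003, -0.002]
contact_force: [3.6, -13.3, 3.6]
gripper_width: -0.1
grasp_force: 6.6
```

```bash
python3 -m jog '[[[0,0.01,0],[0,0,-0.005],1],[[0,0.01,0],[0,0,-0.005],1],[[0,0.01,0],[0,0,-0.005],1]]'
python3 -m jog '[[[0,0.01,0],[0,0,-0.005],1],[[0,0.01,0],[0,0,-0.005],1],[[0,0.01,0],[0,0,-0.005],1]]'
```

```text
clock: 29.45
position: [495.0, 82.8, 68.0]
ee_rot: [0.019, 1.0, -0.003, -0.002]
contact_force: [3.6, -14.9, 1.7]
gripper_width: -0.3
grasp_force: 7.0
clock: 29.75
position: [494.8, 83.1, 68.0]
ee_rot: [0.025, 1.0, -0.004, -0.002]
contact_force: [3.7, -17.3, 3.2]
gripper_width: 0.0
grasp_force: 8.2
```

```bash
python3 -m jog '[[[0,0.005,0],[0,0,0],1],[[0,0.005,0],[0,0,0],1],[[0,0.005,0],[0,0,0],1]]'
```

```text
clock: 30.05
position: [494.7, 83.2, 67.9]
ee_rot: [0.025, 1.0, -0.004, -0.002]
contact_force: [4.4, -18.0, 3.5]
gripper_width: 0.4
grasp_force: 9.0
```

The lever is stopped: force is rising with no travel. Back off, lift clear and look.

```bash
python3 -m jog '[[[0,-0.05,0],[0,0,0],1],[[0,-0.1,0],[0,0,0],1],[[0,-0.2,0],[0,0,0],1],[[0,-0.3,0],[0,0,0],1],[[0,-0.3,0.3],[0,0,0],1],[[0,-0.5,0.6],[0,0,0],1],[[0,-0.8,0.9],[0,0,0],1],[[0,-1,1],[0,0,0],1],[[0,-1,1],[0,0,0],1],[[0,-1,1],[0,0,0],1]]'
python3 -m jog '[[[0,-0.4,0],[0,0,0],1],[[0,-0.8,0],[0,0,0],1],[[0,-1,0],[0,0,0],1],[[0,-1,0],[0,0,0],1]]'
python3 - <<'E'
from h import *
im=get_image("top");X=world(im);z=X[...,2]
cv2.imwrite("pics/t8.png",cv2.resize(im["frame"][160:250,225:345,::-1],None,fx=6,fy=6,interpolation=cv2.INTER_CUBIC))
for y in range(140,300,20):
    q=X[(abs(X[...,1]-y)<5)&(z>60)&(z<105)&(X[...,0]<582)&(X[...,0]>505)]
    if len(q): print(y,(q[:,0].min()+q[:,0].max())/2,np.percentile(q[:,2],[90,98]))
E
```

```text
clock: 31.05
position: [495.9, -12.0, 167.4]
ee_rot: [0.025, 1.0, 0.0, -0.0]
contact_force: [-0.4, 1.2, -0.1]
gripper_width: -0.1
grasp_force: 0.0
clock: 31.45
position: [495.6, -112.8, 166.2]
ee_rot: [0.025, 1.0, -0.0, -0.002]
contact_force: [0.2, 0.7, -0.1]
gripper_width: 0.0
grasp_force: 0.0
140 547.6646988752427 [80.9595423  83.18430087]
160 542.3414101565811 [92.75938045 94.92146612]
180 543.5292291973011 [92.80978967 94.73940721]
200 544.0086351070273 [93.03901624 94.13057735]
220 545.144674512674 [93.57443191 94.83804018]
240 544.9814918603388 [93.41196917 95.38413733]
260 545.6015229691618 [93.75385921 95.43024607]
280 546.656720893804 [93.55015092 94.43353443]
```

View pics/t8.png

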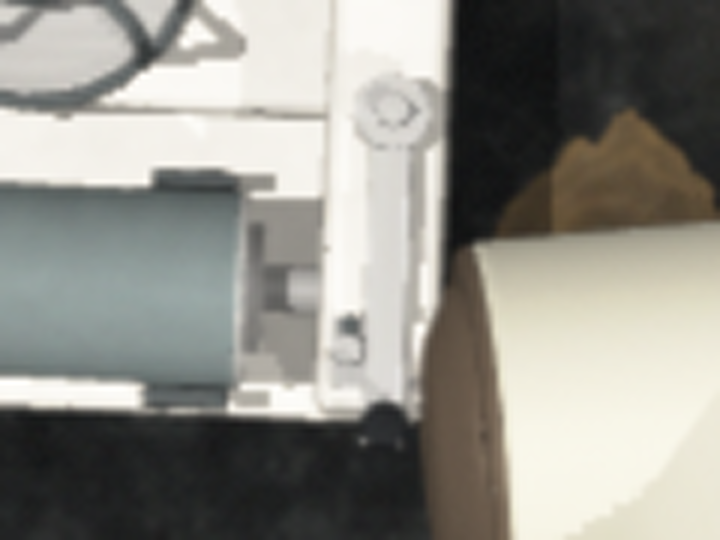

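The strap runs from the pin (392,108) to the knob (380,425). The lug at (348,345) is right beside its leading edge at (368,345). I'll measure the remaining gap with averaged depth.

```bash
python3 - <<'E'
from h import *
S=[];L=[];G=[]
for k in range(8):
    im=get_image("top");X=world(im);z=X[...,2];g=im["frame"].mean(-1);G.append(g)
    m=(X[...,1]>85)&(X[...,1]<122)&(X[...,0]>508)&(X[...,0]<532)&(z>86.5)
    S.append(X[m])
P=np.vstack(S)
for x in (512,516,519,522,526,530):
    q=P[abs(P[:,0]-x)<1.5]; print(x,len(q),sorted(set(np.round(q[:,1]))))
g=np.mean(G,0);np.set_printoptions(linewidth=200)
print(im["fx"]/1040)
for r in range(212,224): print(r,g[r,276:298].astype(int), np.round(np.mean([X[r,276:298,1]],0))[[0,-1]])
E
```

```text
512 418 [np.float64(85.0), np.float64(86.0), np.float64(87.0), np.float64(88.0), np.float64(89.0), np.float64(90.0), np.float64(91.0), np.float64(92.0), np.float64(93.0), np.float64(94.0), np.float64(95.0), np.float64(96.0), np.float64(97.0), np.float64(98.0), np.float64(99.0), np.float64(100.0), np.float64(101.0), np.float64(102.0), np.float64(103.0), np.float64(104.0), np.float64(105.0), np.float64(106.0), np.float64(107.0), np.float64(108.0), np.float64(109.0), np.float64(110.0), np.float64(114.0), np.float64(116.0), np.float64(118.0)]
516 211 [np.float64(85.0), np.float64(86.0), np.float64(87.0), np.float64(88.0), np.float64(89.0), np.float64(90.0), np.float64(91.0), np.float64(92.0), np.float64(93.0), np.float64(94.0), np.float64(95.0), np.float64(96.0), np.float64(97.0), np.float64(98.0), np.float64(99.0), np.float64(100.0), np.float64(101.0), np.float64(102.0), np.float64(104.0), np.float64(105.0), np.float64(106.0), np.float64(107.0), np.float64(108.0), np.float64(110.0), np.float64(114.0), np.float64(116.0), np.float64(118.0), np.float64(120.0)]
519 178 [np.float64(86.0), np
[... 1744 characters left out ...]
161 205 217 218 216 216 212 164 143 100  79  77  79] [127. 113.]
218 [144 145 205 209 199 199 202 212 207 159 204 217 218 217 216 212 161 122  89  78  78  79] [127. 113.]
219 [144 148 207 209 180 192 198 199 202 160 205 217 218 218 217 212 160 113  83  77  79  80] [127. 113.]
220 [147 165 216 222 202 174 177 168 154 175 211 218 218 218 217 214 164 107  80  78  79  80] [127. 113.]
221 [147 169 221 225 208 198 196 193 193 198 215 219 218 218 218 222 168 105  79  78  80  81] [127. 113.]
222 [148 173 224 227 209 202 199 197 198 201 215 218 218 218 219 222 168 104  79  78  80  82] [127. 113.]
223 [167 181 226 230 209 201 202 200 200 197 203 215 218 218 218 221 167 101  77  78  81  83] [127. 113.]
```

```bash
python3 -c "
from bench import job_done
print(job_done())"
```

```text
the job is handed in; nothing more can be done
None
```

I handed the job in with the cartridge lying in the bay, collar to the regulator, and the lever pushed until it stopped dead at about 19 N; `job_done` gave no verdict, and the camera shows strap and lug touching only to within about 1 mm.

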